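Index a pipe tee on the welding turntable

TASK

With one fingertip, gently push the spokes of the welding turntable round until the side branch of the pipe tee standing on it points straight at the torch nozzle, and leave it there. Do not grip anything: the tee is not touched and just rides round in the middle of the turntable, and the other things on the bench stay where they are.

Things in the scene. Friction and masses are not known exactly. Their poses are not given: they have to be found in the camera images.
- positioner: Fixed green foot of a bench welding positioner: disc 190 mm across, 29 mm high, and a bar (34 wide, 12 high) along its +x to the torch rest, which stands 185 to 269 mm from the axis, 40 mm wide, top at 104 mm, its level torch pointing back at the axis. Origin at bench level on the vertical axis of the turntable; +x points to the torch. Fixed, but place and yaw differ every time.
- nozzle (a point): Tip of the copper torch nozzle (16 mm across), 185 mm from the turntable axis along the positioner's +x, 89 mm above the bench.
- turntable: Rotating steel plate, 170 mm across, top 55 mm above the bench, with four equal 12 mm round spokes along its +x, +y, -x, -y. Origin on the axis at bench level. Turns about the vertical either way, over half a turn each way; steady friction about 0.25 N m (2 N at a spoke), no spring or detents: stays where left. Its spokes' shape is told under spoke_end.
- tee: Loose steel pipe tee, 0.5 to 1 kg, standing upright on the plate's centre, carried round by friction alone: body 60 mm across, 65 mm high, one level side branch 34 mm across. Origin at its underside's centre (55 mm above the bench, on the turntable axis); +x along the branch. At the start the branch is 40 to 180 degrees away from the torch, either side, at any angle to the spokes.
- spoke_end (a point): Centre of the black ball (22 mm across) on the end of the turntable's +x spoke, 150 mm from the axis, 80 mm above the bench. All four spokes are alike: a bar leaves level under the plate at 37 mm height, and from 95 mm off the axis slopes straight up to the ball; at 125 mm off the axis the bar's centre is 60 mm above the bench.
- branch_end (a point): Centre of the open end of the tee's side branch, 75 mm from the turntable axis, 89 mm above the bench.
- flange: Loose pipe flange lying near the turntable, ring 84 mm across, 14 mm high, origin under its centre. Leave alone.
- stub: Loose pipe stub standing near the turntable, 48 mm across, 55 mm high, origin under its centre. Leave alone.
- plug: Loose round steel plug near the turntable, 34 mm across, 32 mm high, origin under its centre. Leave alone.
- hammer: Hammer lying on the bench to the robot's left. Leave alone.
- brush: Wire brush lying on the bench to the robot's right. Leave alone.
- spray: Spray can, 60 mm across, 150 mm high, standing at the far left. Leave alone.
- magnet: Welding magnet, an angle bracket 90 mm long and 92 mm high, at the far right. Leave alone.

How it is judged:
By the outcome, as a careful person would: the job done as asked, in the order asked, and still so for the second after the job is handed in, with the robot touching nothing.
It also fails if it takes over 67 s, if anything falls off the work surface, if the arm or the gripper's body presses on something with over 40 N, if the wrist force passes 120 N, or if a joint passes its speed limit or range.

ROBOT

A 6-joint arm with a two-finger parallel gripper is mounted at the origin on the work surface. World frame = base frame: x ahead of the robot, y to its left, z up, the work surface at z = 0. Lengths are in m, angles in rad, forces in N, time in s.
With the tool pointing down it reaches from about 0.2 to 0.875 m from the base axis. Payload 3.4 kg.
Tool frame: the origin (TCP) lies between the finger pads; the fingertips stand 25 mm ahead of it and the grasp point (between the pads) lies 6 mm ahead of it (r.nose_length is the z of the fingertips in the tool frame, in m); z points along the fingers, x is the direction in which the jaws open and shut, and the axes are right-handed (so a half turn about z gives the same grasp; the last joint's range is limited). The gripper opens to 94 mm and grips with 3 to 60 N. Pads are 16 mm wide; open, the fingers measure 119 mm over their backs; the gripper's body (75 mm by 177 mm) begins 78 mm behind the grasp point.
Start: joints at [-1.365, 0.276, 1.505, -0, 1.361, -0.121], TCP at [0.185, -0.545, 0.23] pointing down, gripper open.
Joint ranges: [-2.89, 2.89], [-0.75, 2.08], [0.22, 2.7], [-1.18, 4.32], [0.11, 2.71], [-2.7, 2.7]. Speed limits (rad/s): [2.57, 2.57, 3.14, 3.14, 3.14, 3.14].

INTERFACE

Orientations are given as a unit quaternion [w, x, y, z].
In Python, from plant import r, gripper_to, inverse_kinematics, vision, models, telemetry gives the robot as it stands. Calls block until the motion is done:
- r.move_to(position, orientation): joint-space move of the TCP to a pose.
- r.move_l(position, rot=None, vel=0.15, guard=None): straight line of the TCP; rot=None keeps the orientation; vel is the mean speed in m/s. With guard (N) it stops when the force on the tool has changed by that much, and returns True; else False.
- r.movej(angles): joint-space move.
- gripper_to(opening, f_grip=None): finger opening in m; f_grip is the grip in N (None keeps the last); returns when the fingers have stopped.
- r.hold(seconds).
- inverse_kinematics(position, orientation): joint angles nearest the present ones, or None.
- vision.snapshot(name): name is "scene" or "top" or "wrist"; returns the picture (384x512x3 uint8, red, green, blue); there is no depth.
- vision.get_calibration(name): a dict with "fx", "fy", "cx", "cy" (pixels), "position" and "orientation" of the camera in the world. Camera axes: x right, y down, z forward; pixel columns grow to the right and rows downward; lengths in m; the calibration is good to about 2 mm. The wrist camera is an equidistant fisheye: a pixel r from the principal point sees the ray r / f radians off the axis. A picture is of the moment at which its call begins: read the wrist's pose just before it. get_calibration takes no time and is no camera call; for the wrist camera it gives the pose at the moment of the call.
A pose or a line that the arm cannot do raises r.PlanningError and nothing moves.
- r.sign_off(): hands the job in, once; it reports no verdict.
Trained networks look in the newest picture that a camera, given by its name, has taken for a name from the list of things; names that differ only in an ending like _2 or _b are one class to them, and where a whole thing is asked for, a point or a joint stands for the part that bears it (a point fixed in the world has none). Each returns a list of dicts, best first, with "score" (0 to 1); they miss things now and then, are a little off and sometimes report something else, mostly with a low value. They report only what shows in the picture. A call takes as long as a camera call.
- models.boxes_of(thing, camera): "at" ([x, y, z] in m, in world coordinates, good to about 4 mm: the middle of the surface that is visible of it).
- models.regions_of(thing, camera): "pixels" (384x512 bool, what is visible of it).
- models.mark_of(thing, camera): "at" ([x, y, z] in m, in world coordinates, good to about 4 mm: a listed point, or the origin of a listed thing).
Readings, each from a call of its own:
- telemetry.current_t(): time.
- telemetry.current_joints(): joint angles.
- telemetry.current_dq(): joint speeds.
- telemetry.current_joint_efforts(): joint torques, N m.
- telemetry.current_ee_pos(): TCP position.
- telemetry.current_tool_rot(): TCP orientation.
- telemetry.current_wrist_force(): force on the tool from outside, world axes, zero at the start.
- telemetry.current_torque(): the same for the moment, N m.
- telemetry.current_opening(): finger opening in m.
Only numpy, scipy, OpenCV 4.12 (cv2) and the standard library are available. Lean on these libraries where they do the work, as an engineer would, in place of code of your own. Each camera call takes 0.05 s, during which the arm holds its last target.

## Working session

There is one attempt and no reset: what is moved stays moved. The work goes in short steps, each a Python script; the robot and the scene stay as the last script left them, time stands still between calls to the robot, and variables do not carry over. Pictures are saved under pics/ and viewed, and the job is handed in when it is done.

```bash
ls; mkdir -p pics
python3 - <<'E'
from plant import r, vision, models, telemetry
import cv2, numpy as np
for c in ["scene","top"]:
    im=vision.snapshot(c); cv2.imwrite(f"pics/{c}0.png",im[:,:,::-1])
    for n in ["positioner","nozzle","turntable","tee","spoke_end","branch_end","flange","stub","plug","spray","magnet","hammer","brush"]:
        try:
            print(c,n,[(np.round(d["at"],3).tolist(),round(d["score"],2)) for d in models.mark_of(n,c)][:5])
        except Exception as e: print(n,e)
print(telemetry.current_t(), r.nose_length)
E
```

```text
pics
scene positioner []
scene nozzle [([0.537, -0.129, 0.093], 0.95), ([0.631, -0.085, 0.081], 0.55)]
scene turntable [([0.581, 0.054, -0.0], 0.79)]
scene tee [([0.578, 0.052, 0.05], 0.66)]
scene spoke_end [([0.632, -0.085, 0.082], 0.75), ([0.481, 0.228, -0.006], 0.17)]
scene branch_end [([0.648, 0.03, 0.093], 0.61)]
scene flange [([0.766, 0.098, 0.004], 0.61)]
scene stub [([0.479, 0.228, -0.003], 0.61), ([0.388, 0.01, 0.001], 0.29)]
scene plug [([0.388, 0.011, 0.001], 0.66), ([0.58, 0.051, -0.004], 0.2)]
scene spray [([0.634, 0.458, -0.002], 0.72), ([0.633, -0.084, 0.079], 0.5)]
scene magnet [([0.628, -0.457, 0.002], 0.83), ([0.372, -0.501, -0.001], 0.58)]
scene hammer [([0.335, 0.466, 0.003], 0.67), ([0.767, 0.1, 0.001], 0.56)]
scene brush [([0.37, -0.499, -0.002], 0.64), ([0.648, 0.031, 0.09], 0.33)]
top positioner [([0.58, 0.052, 0.0], 0.91)]
top nozzle [([0.54, -0.123, 0.088], 0.9)]
top turntable [([0.578, 0.054, -0.003], 0.55)]
top tee [([0.575, 0.053, 0.055], 0.68)]
top spoke_end [([0.638, -0.082, 0.083], 0.9)]
top branch_end [([0.647, 0.025, 0.09], 0.54)]
top flange [([0.771, 0.101, 0.003], 0.57), ([0.574, 0.05, 0.058], 0.35)]
top stub [([0.477, 0.226, 0.002], 0.6)]
top plug [([0.385, 0.01, 0.001], 0.6), ([0.58, 0.058, -0.002], 0.3)]
top spray [([0.631, 0.458, -0.002], 0.93)]
top magnet []
top hammer [([0.333, 0.468, -0.002], 0.64)]
top brush [([0.372, -0.5, -0.002], 0.73)]
1.4 0.025
```

View pics/scene0.png

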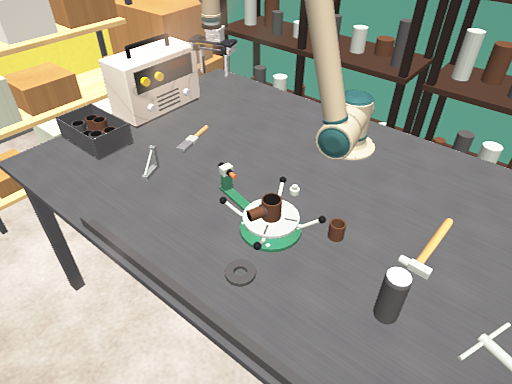

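View pics/top0.png

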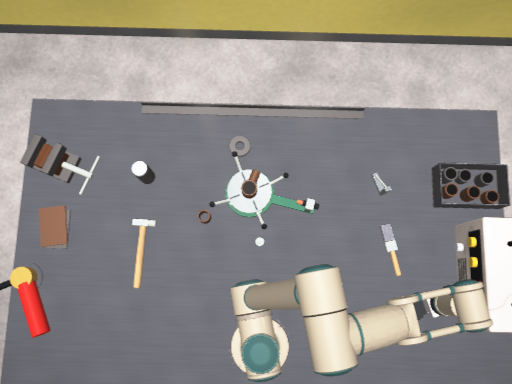

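The scene picture shows the turntable at about (270,220) with the torch at upper left (228,175). The tee's branch points left at about (255,215). In the top picture the branch points up at (254,174) and the torch is to the right at (305,204), so a clockwise turn of about 82° is needed. The spoke nearest the robot, ball at about (264,226), has free room to be pushed that way.

```bash
cat > h.py <<'E'
import numpy as np, cv2
from scipy.spatial.transform import Rotation as R
from plant import r, gripper_to, inverse_kinematics, vision, models, telemetry
C=np.array([0.579,0.053])
def quat(phi,s=1):   # phi rad: angle of finger about axis; tool x tangential
    x=s*np.array([-np.sin(phi),np.cos(phi),0]); z=np.array([0,0,-1.]); y=np.cross(z,x)
    q=R.from_matrix(np.c_[x,y,z]).as_quat(); return [q[3],q[0],q[1],q[2]]
def pos(phi,rad,z): return [C[0]+rad*np.cos(phi),C[1]+rad*np.sin(phi),z]
def ang(v): return np.degrees(np.arctan2(v[1],v[0]))
E
python3 - <<'E'
from h import *
for s in (1,-1):
    for d in range(-135,-245,-15):
        p=np.radians(d)
        for z in (.07,.25):
            j=inverse_kinematics(pos(p,.126,z),quat(p,s)); print(s,d,z,None if j is None else np.round(j,2))
for k in range(3):
    for c in ("scene","top"):
        vision.snapshot(c)
        o={n:models.mark_of(n,c) for n in ("nozzle","branch_end","spoke_end","turntable")}
        print(c,{n:np.round(v[0]["at"],4).tolist() for n,v in o.items() if v})
E
```

```text
1 -135 0.07 [-0.22  0.3   1.92 -0.    0.92  0.57]
1 -135 0.25 [-0.22  0.14  1.64 -0.    1.36  0.57]
1 -150 0.07 [-0.17  0.27  1.96 -0.    0.91  0.88]
1 -150 0.25 [-0.17  0.1   1.68 -0.    1.36  0.88]
1 -165 0.07 [-0.11  0.26  1.99 -0.    0.9   1.2 ]
1 -165 0.25 [-0.11  0.09  1.7  -0.    1.36  1.2 ]
1 -180 0.07 [-0.04  0.26  1.99 -0.    0.9   1.53]
1 -180 0.25 [-0.04  0.08  1.7  -0.    1.36  1.53]
1 -195 0.07 [ 0.04  0.27  1.97 -0.    0.9   1.87]
1 -195 0.25 [ 0.04  0.1   1.69 -0.    1.36  1.87]
1 -210 0.07 [ 0.1   0.29  1.93 -0.    0.92  2.19]
1 -210 0.25 [ 0.1   0.13  1.65 -0.    1.36  2.19]
1 -225 0.07 [ 0.15  0.33  1.88 -0.    0.94  2.5 ]
1 -225 0.25 [ 0.15  0.17  1.6  -0.    1.37  2.5 ]
1 -240 0.07 None
1 -240 0.25 None
-1 -135 0.07 [-0.22  0.3   1.92 -0.    0.92 -2.57]
-1 -135 0.25 [-0.22  0.14  1.64 -0.    1.36 -2.57]
-1 -150 0.07 [-0.17  0.27  1.96 -0.    0.91 -2.26]
-1 -150 0.25 [-0.17  0.1   1.68 -0.    1.36 -2.26]
-1 -165 0.07 [-0.11  0.26  1.99 -0.    0.9  -1.94]
-1 -165 0.25 [-0.11  0.09  1.7  -0.    1.36 -1.94]
-1 -180 0.07 [-0.04  0.26  1.99 -0.    0.9  -1.61]
-1 -180 0
[... 680 characters left out ...]
.0275, 0.0915], 'spoke_end': [0.6377, -0.0835, 0.0788], 'turntable': [0.5778, 0.0543, -0.0056]}
scene {'nozzle': [0.5366, -0.1248, 0.0884], 'branch_end': [0.6479, 0.0299, 0.093], 'turntable': [0.5787, 0.0561, -0.0027]}
top {'nozzle': [0.5366, -0.1244, 0.0889], 'branch_end': [0.647, 0.026, 0.092], 'spoke_end': [0.6389, -0.0816, 0.078], 'turntable': [0.5788, 0.0515, -0.0032]}
scene {'nozzle': [0.5379, -0.1224, 0.0888], 'branch_end': [0.6489, 0.026, 0.0914], 'spoke_end': [0.6354, -0.086, 0.0822], 'turntable': [0.5824, 0.0549, -0.0035]}
top {'nozzle': [0.3669, -0.4978, -0.0009], 'branch_end': [0.6487, 0.0302, 0.0917], 'spoke_end': [0.6385, -0.0827, 0.0805], 'turntable': [0.5765, 0.051, -0.0013]}
```

Run:
```python
from h import *
gripper_to(0.0,10)
p=np.radians(-137)
r.move_to(pos(p,.126,.25),quat(p,-1))
print(telemetry.current_t(), telemetry.current_opening())
print("guard",r.move_l(pos(p,.126,.070),vel=.12,guard=6))
print(telemetry.current_t(), np.round(telemetry.current_wrist_force(),1))
im=vision.snapshot("scene"); cv2.imwrite("pics/s1.png",im[:,:,::-1][120:300,150:400].repeat(3,0).repeat(3,1))
```

```text
6.45 0.00037111383993310577
guard False
8.1 [-0.1  0.   1.4]
```

View pics/s1.png

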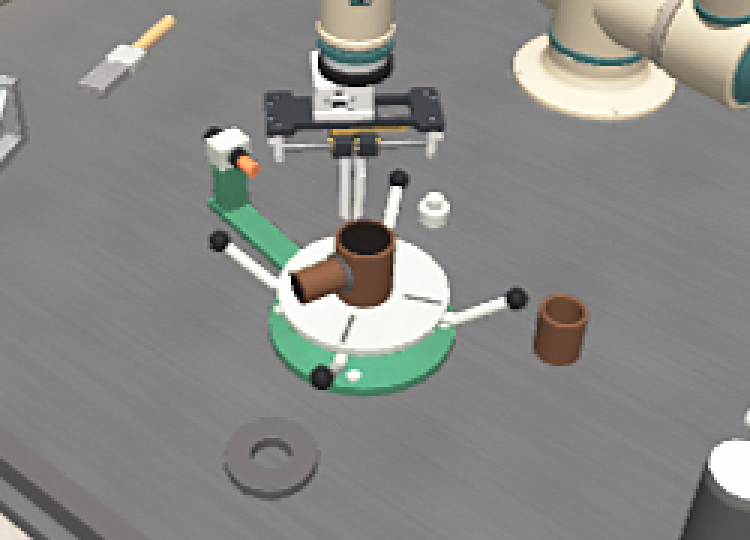

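The closed fingers at crop (352,200) stand free between the torch (245,160) and the near spoke (395,190). Next I push clockwise and stop short of the target.

Run:
```python
from h import *
for d in [-142,-147,-152,-159,-168,-177,-186,-195,-204,-212,-219]:
    p=np.radians(d)
    g=r.move_l(pos(p,.126,.070),quat(p,-1),vel=.03,guard=15)
    print(d,g,np.round(telemetry.current_wrist_force(),1),round(telemetry.current_t(),2))
    if g: break
for c in ("scene","top"):
    im=vision.snapshot(c)
    y,x=((120,150) if c=="scene" else (100,150))
    cv2.imwrite(f"pics/{c}2.png",im[:,:,::-1][y:y+180,x:x+250].repeat(3,0).repeat(3,1))
    for n in ("nozzle","branch_end","spoke_end","tee"):
        print(c,n,[(np.round(d["at"],3).tolist(),round(d["score"],2)) for d in models.mark_of(n,c)][:3])
```

```text
-142 False [-0.4 -0.7  0.3] 8.67
-147 False [-0.2  0.5  0.7] 9.18
-152 False [ 1.1 -0.3 -0.5] 9.7
-159 False [ 0.4 -0.6 -0.4] 10.37
-168 False [0.4 0.1 0.5] 11.18
-177 False [ 0.7 -1.1  0.5] 11.98
-186 False [-0.6 -1.7  0.7] 12.79
-195 False [-0.4 -0.2  0.2] 13.6
-204 False [-0.8 -0.9 -0.7] 14.41
-212 False [-0.6 -0.6  0.5] 15.14
-219 False [ 0.3 -0.5  0.5] 15.81
scene nozzle [([0.538, -0.125, 0.092], 0.89)]
scene branch_end [([0.576, -0.019, 0.093], 0.58), ([0.578, 0.057, -0.004], 0.58)]
scene spoke_end [([0.462, -0.046, 0.081], 0.81)]
scene tee [([0.576, 0.053, 0.048], 0.82), ([0.576, -0.019, 0.094], 0.18)]
top nozzle [([0.537, -0.127, 0.091], 0.9), ([0.475, 0.227, 0.001], 0.66), ([0.575, -0.023, 0.09], 0.38)]
top branch_end [([0.574, -0.025, 0.092], 0.62)]
top spoke_end [([0.468, -0.044, 0.079], 0.64)]
top tee [([0.578, 0.047, 0.054], 0.83)]
```

View pics/scene2.png

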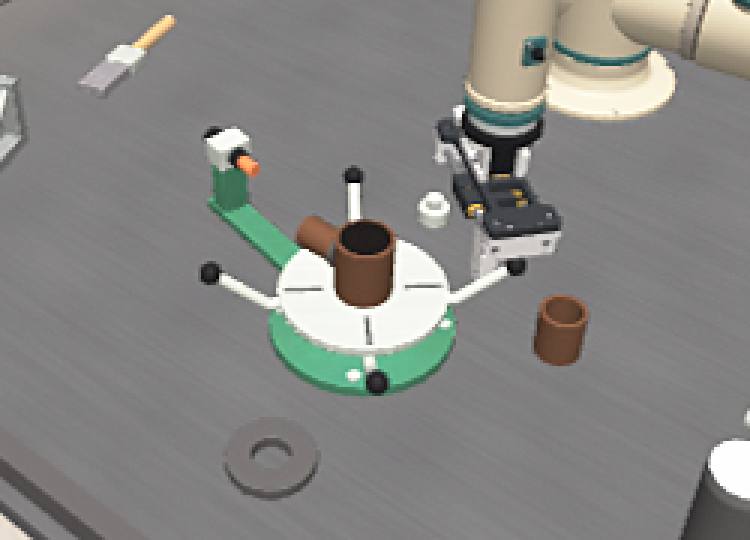

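View pics/top2.png

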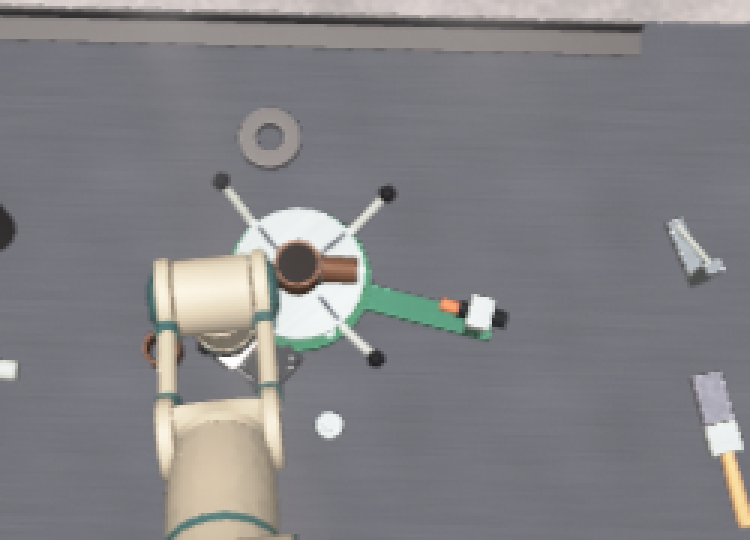

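The branch at top crop (340,268) now lies about 10° short of the torch nozzle (450,306), the tee is still centred and the other things have not moved. I measure more carefully before the last push.

```bash
cat > meas.py <<'E'
from h import *
def meas(n=5, cams=("scene","top")):
    res={}
    for k in range(n):
        for c in cams:
            vision.snapshot(c)
            for nm,ex in (("nozzle",(0.5378,-0.125)),("branch_end",None),("turntable",C),("tee",C)):
                for d in models.mark_of(nm,c):
                    a=np.array(d["at"][:2])
                    ok = np.hypot(*(a-ex))<.02 if ex is not None else abs(np.hypot(*(a-C))-.075)<.015
                    if ok: res.setdefault((c,nm),[]).append(a); break
    for c in cams:
        m={nm:np.mean(v,0) for (cc,nm),v in res.items() if cc==c}
        print(c,{k:np.round(v,4).tolist() for k,v in m.items()})
        ax=(m["turntable"]+m["tee"])/2
        a,b=ang(m["branch_end"]-ax),ang(m["nozzle"]-ax)
        print(c,"branch",round(a,2),"nozzle",round(b,2),"to go",round(b-a,2), "  se_branch", np.std(res[(c,"branch_end")],0).round(4))
    print(telemetry.current_t())
E
python3 -c "
from meas import *
meas(5)"
```

```text
scene {'nozzle': [0.5372, -0.125], 'branch_end': [0.5755, -0.02], 'turntable': [0.5806, 0.0536], 'tee': [0.5777, 0.0534]}
scene branch -92.83 nozzle -103.24 to go -10.41   se_branch [0.0008 0.001 ]
top {'nozzle': [0.5358, -0.1269], 'branch_end': [0.5759, -0.0231], 'turntable': [0.5776, 0.0513], 'tee': [0.5775, 0.0513]}
top branch -91.26 nozzle -103.2 to go -11.93   se_branch [0.0013 0.0014]
18.8083
```

```bash
python3 -c "
from meas import *
for d in (-224,-228.5):
    p=np.radians(d); print(r.move_l(pos(p,.126,.070),quat(p,-1),vel=.03,guard=15))
meas(6)
for c in ('scene','top'):
    im=vision.snapshot(c); cv2.imwrite(f'pics/{c}3raw.png',im[:,:,::-1])
im=cv2.imread('pics/top3raw.png')[150:230,220:330]; cv2.imwrite('pics/top3.png',cv2.resize(im,None,fx=7,fy=7,interpolation=cv2.INTER_CUBIC))
"
```

```text
False
False
scene {'nozzle': [0.5374, -0.1251], 'branch_end': [0.5637, -0.0185], 'turntable': [0.5814, 0.0538], 'tee': [0.5781, 0.0531]}
scene branch -102.59 nozzle -103.32 to go -0.73   se_branch [0.001  0.0016]
top {'nozzle': [0.537, -0.1264], 'branch_end': [0.5648, -0.0221], 'turntable': [0.5783, 0.0518], 'tee': [0.5768, 0.0506]}
top branch -99.87 nozzle -102.84 to go -2.97   se_branch [0.0014 0.001 ]
22.8083
```

View pics/top3.png

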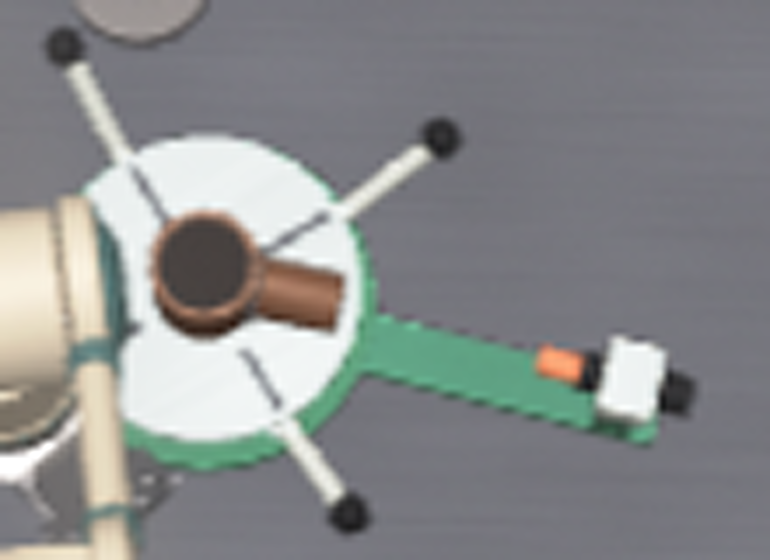

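The branch at crop (300,297) nearly lines up with the nozzle (560,362). The two cameras disagree (0.7° against 3° to go), so I back off and take a closer look with the wrist camera.

```bash
python3 -c "
from meas import *
p=np.radians(-220); r.move_l(pos(p,.126,.070),quat(p,-1),vel=.06,guard=15)
r.move_l(pos(p,.126,.22),vel=.2)
p=np.radians(-160); r.move_to([0.44,-0.02,0.30],quat(p,-1))
cal=vision.get_calibration('wrist'); im=vision.snapshot('wrist'); print({k:np.round(v,4) for k,v in cal.items()})
cv2.imwrite('pics/w1.png',im[:,:,::-1])
np.save('pics/w1.npy',np.r_[cal['fx'],cal['fy'],cal['cx'],cal['cy'],cal['position'],cal['orientation']])
for n in ('nozzle','branch_end','turntable','tee'): print(n,[(np.round(d['at'],4).tolist(),round(d['score'],2)) for d in models.mark_of(n,'wrist')][:3])
meas(4)
"
```

```text
{'fx': np.float64(297.3186), 'fy': np.float64(297.3186), 'cx': np.float64(256.9027), 'cy': np.float64(193.8673), 'position': array([ 0.3654, -0.0464,  0.4533]), 'orientation': array([0.0776, 0.5683, 0.8115, 0.1112])}
nozzle [([0.5344, -0.1262, 0.0906], 0.73)]
branch_end [([0.5655, -0.0181, 0.0864], 0.49)]
turntable [([0.578, 0.0548, 0.0022], 0.9)]
tee [([0.5789, 0.0543, 0.0513], 0.7)]
scene {'nozzle': [0.5366, -0.126], 'branch_end': [0.5621, -0.0192], 'turntable': [0.5799, 0.0546], 'tee': [0.5764, 0.0528]}
scene branch -102.45 nozzle -103.0 to go -0.56   se_branch [0.0007 0.0006]
top {'nozzle': [0.5365, -0.1266], 'turntable': [0.5791, 0.0519], 'tee': [0.5769, 0.0504]}Traceback (most recent call last):
  File "<string>", line 10, in <module>
    meas(4)
    ~~~~^^^
  File "meas.py", line 16, in meas
    a,b=ang(m["branch_end"]-ax),ang(m["nozzle"]-ax)
            ~^^^^^^^^^^^^^^
KeyError: 'branch_end'
```

View pics/w1.png

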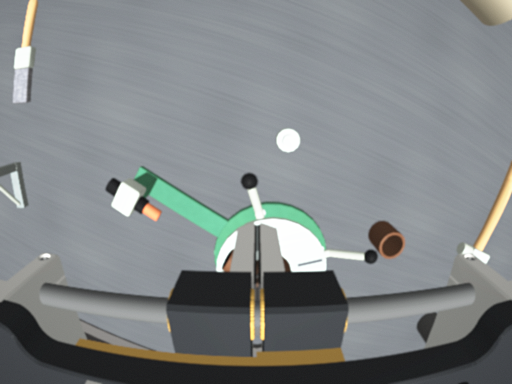

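The fingers at (257,300) hide the tee in this view. I turn the wrist half round so the camera sits over the line from tee to torch.

```bash
python3 -c "
from meas import *
p=np.radians(-180); r.move_to([0.46,-0.03,0.27],quat(p,1))
print(telemetry.current_t())
for k in range(3):
    cal=vision.get_calibration('wrist'); im=vision.snapshot('wrist')
    for n in ('nozzle','branch_end','turntable','tee','spoke_end'): print(n,[(np.round(d['at'],4).tolist(),round(d['score'],2)) for d in models.mark_of(n,'wrist')][:2])
print({k:np.round(v,4) for k,v in cal.items()})
cv2.imwrite('pics/w2.png',im[:,:,::-1])
np.save('pics/w2.npy',np.r_[cal['fx'],cal['fy'],cal['cx'],cal['cy'],cal['position'],cal['orientation']])
print(telemetry.current_t())
"
```

```text
30.6833
nozzle [([0.5349, -0.1276, 0.0882], 0.88)]
branch_end [([0.5657, -0.0165, 0.0896], 0.84)]
turntable []
tee [([0.4536, -0.0262, 0.0794], 0.68)]
spoke_end [([0.452, -0.0268, 0.0777], 0.75)]
nozzle [([0.537, -0.1256, 0.0913], 0.6)]
branch_end [([0.5674, -0.0161, 0.0903], 0.81)]
turntable []
tee [([0.577, 0.0523, 0.0526], 0.73)]
spoke_end [([0.4555, -0.0224, 0.0771], 0.74)]
nozzle [([0.5371, -0.1242, 0.0903], 0.73)]
branch_end [([0.5647, -0.0166, 0.0895], 0.79)]
turntable []
tee []
spoke_end [([0.4541, -0.0262, 0.0745], 0.65)]
{'fx': np.float64(297.3186), 'fy': np.float64(297.3186), 'cx': np.float64(256.9027), 'cy': np.float64(193.8673), 'position': array([ 0.5385, -0.0296,  0.424 ]), 'orientation': array([ 0.0975,  0.7005, -0.7003, -0.0967])}
31.5833
```

View pics/w2.png

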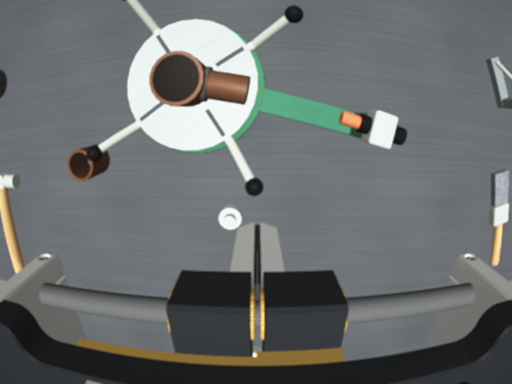

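Now the wrist picture shows all of it: tee body at (177,78), branch end at (247,88), nozzle tip at (341,118). I measure the lines in this picture with the calibration.

```bash
cat > px.py <<'E'
import numpy as np, cv2, sys
from scipy.spatial.transform import Rotation as R
def ang(v): return np.degrees(np.arctan2(v[1],v[0]))
def run(f):
    im=cv2.imread(f'pics/{f}.png')[:,:,::-1].astype(int); k=np.load(f'pics/{f}.npy')
    fx,fy,cx,cy=k[:4]; P=k[4:7]; q=k[7:]; Rc=R.from_quat([q[1],q[2],q[3],q[0]])
    def ray(uv):
        uv=np.atleast_2d(uv).astype(float); x=(uv[:,0]-cx)/fx; y=(uv[:,1]-cy)/fy; t=np.hypot(x,y)+1e-12
        return Rc.apply(np.c_[np.sin(t)*x/t,np.sin(t)*y/t,np.cos(t)])
    def inter(d,z): return P[:2]+d[:,:2]*((z-P[2])/d[:,2])[:,None]
    V,U=np.mgrid[0:384,0:512]; uv=np.c_[U.ravel(),V.ravel()]
    r_,g,b=[im[...,i].ravel() for i in range(3)]
    rays=ray(uv)
    W89=inter(rays,.089); C0=np.array([.579,.053])
    down=rays[:,2]<-.2
    # plate: white pixels
    W55=inter(rays,.055)
    white=down&(np.minimum(np.minimum(r_,g),b)>190)&(np.hypot(*(W55-C0).T)<.1)
    m=white.reshape(384,512).astype(np.uint8)
    m=cv2.morphologyEx(m,cv2.MORPH_OPEN,np.ones((9,9),np.uint8))
    cs,_=cv2.findContours(m,cv2.RETR_EXTERNAL,cv2.CHAIN_APPROX_NONE); c=max(cs,key=cv2.contourArea)[:,0,:]
    w=inter(ray(c),.055)
    from scipy.optimize import least_squares
    s=least_squares(lambda p:np.hypot(w[:,0]-p[0],w[:,1]-p[1])-p[2],[*C0,.085],loss='soft_l1',f_scale=.001).x
    print('plate centre',s.round(4)); ax=s[:2]
    copper=down&(r_-b>25)&(r_>55)&(r_-g>12)
    def axis(sel,lo,hi,a0,z=.089):
        # slices along approx direction a0, bisector of extreme rays
        e=np.array([np.cos(a0),np.sin(a0)]); n=np.array([-e[1],e[0]])
        D=W89-ax; s_=D@e; t_=D@n
        pts=[]
        for x in np.arange(lo,hi,.002):
            kk=np.where(sel&(abs(s_-x)<.0012)&(abs(t_)<.04))[0]
            if len(kk)<4: continue
            i,j=kk[t_[kk].argmin()],kk[t_[kk].argmax()]
            d=rays[i]+rays[j]; pts.append(inter(d[None],z)[0])
        pts=np.array(pts)
        vx,vy,x0,y0=cv2.fitLine(pts.astype(np.float32),cv2.DIST_HUBER,0,1e-4,1e-4).ravel()
        v=np.array([vx,vy]); v*=np.sign(v@e)
        off=n@(pts.mean(0)-ax)
        return len(pts),ang(v),pts.mean(0),ang(pts.mean(0)-ax)
    a=np.radians(-103)
    nb=axis(copper,.045,.070,a); print('branch n,axis dir,mean pt,dir from centre',nb)
    orange=down&(r_>150)&(r_-b>60)
    nz=axis(orange,.188,.205,a); print('nozzle',nz)
    green=down&(g-r_>30)&(g-b>10)
    W12=inter(rays,.012); 
    print('bearing branch mean->nozzle mean',ang(nz[2]-nb[2]))
    dbg=im.copy().astype(np.uint8); dbg[copper.reshape(384,512)]=[255,0,255]; dbg[orange.reshape(384,512)]=[0,255,0]
    cv2.drawContours(dbg,[c.reshape(-1,1,2)],-1,(255,0,0),1)
    cv2.imwrite(f'pics/{f}_dbg.png',cv2.resize(dbg[0:200,100:420,::-1],None,fx=2.4,fy=2.4,interpolation=cv2.INTER_NEAREST))
run(sys.argv[1])
E
python3 px.py w2
```

```text
plate centre [0.5215 0.0647 0.0372]Traceback (most recent call last):
  File "px.py", line 52, in <module>
    run(sys.argv[1])
    ~~~^^^^^^^^^^^^^
  File "px.py", line 43, in run
    nb=axis(copper,.045,.070,a); print('branch n,axis dir,mean pt,dir from centre',nb)
  File "px.py", line 38, in axis
    vx,vy,x0,y0=cv2.fitLine(pts.astype(np.float32),cv2.DIST_HUBER,0,1e-4,1e-4).ravel()
                ~~~~~~~~~~~^^^^^^^^^^^^^^^^^^^^^^^^^^^^^^^^^^^^^^^^^^^^^^^^^^^
cv2.error: OpenCV(4.12.0) /io/opencv/modules/imgproc/src/linefit.cpp:618: error: (-215:Assertion failed) npoints2 >= 0 || npoints3 >= 0 in function 'fitLine'
```

```bash
python3 -c "
import cv2
im=cv2.imread('pics/w2.png')[:,:,::-1]
for u,v in [(150,120),(200,130),(230,50),(230,88),(220,75),(350,118),(300,105),(330,60),(177,78),(192,45)]: print(u,v,im[v,u])"
sed -i "s/>190)/>150)/; s/ones((9,9)/ones((5,5)/" px.py; python3 px.py w2
```

```text
150 120 [237 244 242]
200 130 [243 248 247]
230 50 [237 243 241]
230 88 [169 125  96]
220 75 [128  85  61]
350 118 [249 175 121]
300 105 [ 91 169 132]
330 60 [111 116 120]
177 78 [54 51 48]
192 45 [238 245 243]
plate centre [0.5768 0.0543 0.085 ]
branch n,axis dir,mean pt,dir from centre (13, np.float32(-101.448204), array([ 0.56671362, -0.00194101]), np.float64(-100.22128190692959))
nozzle (9, np.float32(-103.679665), array([ 0.53330316, -0.13694705]), np.float64(-102.82939826273143))
bearing branch mean->nozzle mean -103.89993533205859
```

View pics/w2_dbg.png

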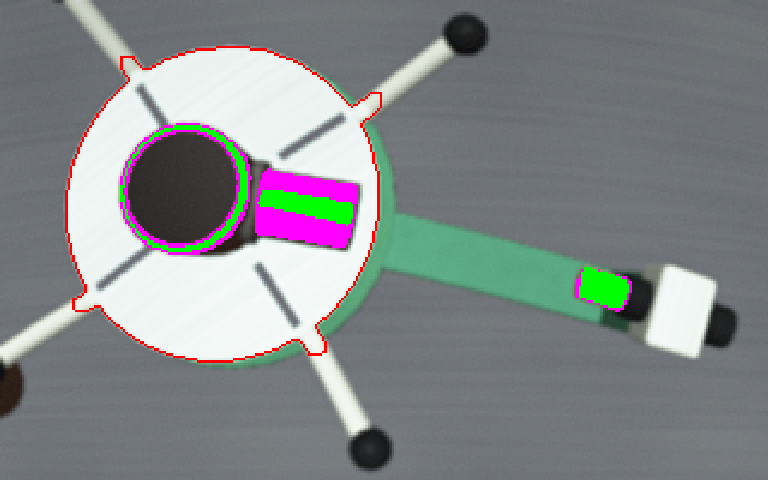

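```bash
cat > px2.py <<'E'
exec(open('px.py').read().rsplit('\n',2)[0].replace("    dbg=im.copy()","""    m=(copper&(np.hypot(*(inter(rays,.12)-ax).T)<.034)).reshape(384,512)
    # bar centreline: green slices at z=.012
    e=np.array([np.cos(a),np.sin(a)]); n=np.array([-e[1],e[0]]); D=W12-ax; s_=D@e; t_=D@n; L=[];H=[]
    for x in np.arange(.115,.175,.002):
        kk=np.where(green&(abs(s_-x)<.0012)&(abs(t_)<.035))[0]
        if len(kk)<4: continue
        L.append((x,t_[kk].min()));H.append((x,t_[kk].max()))
    L=np.array(L);H=np.array(H); M=(L+H)/2
    print('bar width',np.median(H[:,1]-L[:,1]).round(4),'edge dirs',[round(-103+float(np.degrees(np.arctan(np.polyfit(q[:,0],q[:,1],1)[0]))),2) for q in (L,H)],'bar mid dir from centre',round(-103+float(np.degrees(np.median(M[:,1]/M[:,0]))),2))
    W12t=inter(rays,.12); dark=down&(r_<75)&(np.hypot(*(W12t-C0).T)<.035)
    dm=cv2.morphologyEx(dark.reshape(384,512).astype(np.uint8),cv2.MORPH_OPEN,np.ones((5,5),np.uint8))
    _,_,st,ce=cv2.connectedComponentsWithStats(dm); i=1+st[1:,4].argmax()
    cs,_=cv2.findContours((_*0).astype(np.uint8) if False else (cv2.connectedComponents(dm)[1]==i).astype(np.uint8),cv2.RETR_EXTERNAL,cv2.CHAIN_APPROX_NONE)
    w=inter(ray(max(cs,key=cv2.contourArea)[:,0,:]),.12)
    s=least_squares(lambda p:np.hypot(w[:,0]-p[0],w[:,1]-p[1])-p[2],[*C0,.025],loss='soft_l1',f_scale=.001).x
    print('tee top hole',s.round(4)); t89=s[:2]*.5+ax*.5
    print('branch dir from mid centre',ang(nb[2]-t89),'nozzle',ang(nz[2]-t89))
    dbg=im.copy()"""))
run(sys.argv[1])
E
python3 px2.py w2
```

```text
plate centre [0.5768 0.0543 0.085 ]
branch n,axis dir,mean pt,dir from centre (13, np.float32(-101.448204), array([ 0.56671362, -0.00194101]), np.float64(-100.22128190692959))
nozzle (9, np.float32(-103.679665), array([ 0.53330316, -0.13694705]), np.float64(-102.82939826273143))
bearing branch mean->nozzle mean -103.89993533205859
bar width 0.0332 edge dirs [-103.14, -102.92] bar mid dir from centre -102.98
tee top hole [0.5769 0.0546 0.0239]
branch dir from mid centre -100.19357377416813 nozzle -102.81909854762348
```

The bar direction (-103.0°), nozzle (-102.8°), branch axis (-100.2° to -101.4°) and the top camera agree on roughly 2.3° still to go. I push that much.

```bash
python3 -c "
from meas import *
p=np.radians(-220); r.move_to(pos(p,.126,.20),quat(p,-1))
print(r.move_l(pos(p,.126,.07),vel=.12,guard=8))
for d,v in ((-227,.04),(-230.8,.02)):
    p=np.radians(d); print(r.move_l(pos(p,.126,.070),quat(p,-1),vel=v,guard=15), telemetry.current_t())
p=np.radians(-221); r.move_l(pos(p,.126,.070),quat(p,-1),vel=.06,guard=15)
r.move_l(pos(p,.126,.20),vel=.2)
p=np.radians(-180); r.move_to([0.47,-0.03,0.27],quat(p,1))
r.hold(.3)
cal=vision.get_calibration('wrist'); im=vision.snapshot('wrist')
cv2.imwrite('pics/w3.png',im[:,:,::-1])
np.save('pics/w3.npy',np.r_[cal['fx'],cal['fy'],cal['cx'],cal['cy'],cal['position'],cal['orientation']])
N=[];B=[]
for k in range(4):
    for n,l in (('nozzle',N),('branch_end',B)):
        for d in models.mark_of(n,'wrist')[:1]: l.append(d['at'])
print(np.round(N,4),np.round(B,4),telemetry.current_t())
"; python3 px2.py w3
```

```text
False
False 35.1667
False 35.7333
[[ 0.5367 -0.1228  0.0878]
 [ 0.5367 -0.1228  0.0878]
 [ 0.5367 -0.1228  0.0878]
 [ 0.5367 -0.1228  0.0878]] [[ 0.5635 -0.0196  0.0891]
 [ 0.5635 -0.0196  0.0891]
 [ 0.5635 -0.0196  0.0891]
 [ 0.5635 -0.0196  0.0891]] 39.6
plate centre [0.5769 0.0543 0.085 ]
branch n,axis dir,mean pt,dir from centre (13, np.float32(-102.951385), array([ 0.56460718, -0.00140448]), np.float64(-102.44464434458514))
nozzle (9, np.float32(-104.17855), array([ 0.53328929, -0.13684346]), np.float64(-102.8524828473154))
bearing branch mean->nozzle mean -103.01981621306703
bar width 0.0332 edge dirs [-102.89, -102.57] bar mid dir from centre -102.99
tee top hole [0.5768 0.0546 0.0238]
branch dir from mid centre -102.35726708316528 nozzle -102.82677169043092
```

View pics/w3.png

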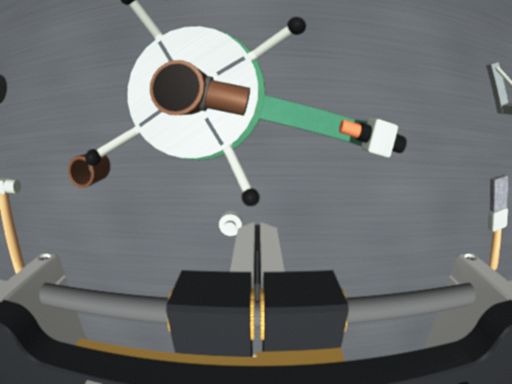

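In the wrist picture the branch (end at 247,98) points along the bar to the nozzle at (342,128), within about 0.5°. I check the neighbouring things once more and hand in.

```bash
python3 -c "
from meas import *
vision.snapshot('scene')
for n in ('flange','stub','plug','tee'): print(n,[np.round(d['at'],3).tolist() for d in models.mark_of(n,'scene')][:1])
print(np.round(telemetry.current_ee_pos(),3), np.round(telemetry.current_wrist_force(),1), telemetry.current_t())
meas(2,('scene',))
r.sign_off()
"
```

```text
flange [[0.768, 0.101, -0.001]]
stub [[0.478, 0.227, -0.003]]
plug [[0.478, 0.225, -0.004]]
tee [[0.579, 0.052, 0.047]]
[ 0.47 -0.03  0.27] [-0.1  0.5 -0.9] 39.85
scene {'nozzle': [0.5374, -0.1245], 'branch_end': [0.5607, -0.017], 'turntable': [0.5798, 0.0527], 'tee': [0.5791, 0.053]}
scene branch -105.01 nozzle -103.34 to go 1.67   se_branch [0.0008 0.001 ]
40.35
the job is handed in; nothing more can be done
```

The tee's side branch now points at the torch nozzle, to within about 0.5° by the wrist camera. I turned the spokes about 82° clockwise with the closed gripper's leading fingertip on one spoke. Then I backed off, made one correction of about 2.3°, and lifted the arm clear. The job was handed in at about 40 s.

- **Alignment:** The close wrist-camera measurement put the branch at -102.4° to -103.0°, and the nozzle and bar at -102.8° to -103.0°.
- **Disagreement:** The scene camera's network read the branch 1.7° past the nozzle. It had read further clockwise than the top and wrist cameras all along, so I trusted the wrist view. I did not re-measure with the top camera after the last push.
- **Tee and neighbours:** The tee stayed centred on the plate, and the flange and stub read the same positions as at the start. In the final check the network reported the stub's position for the plug. The last wrist picture does show the plug standing at about (230,225), and I never went near it.
- **Not re-measured:** I did not check the hammer, brush, spray can and magnet again at the end. The arm never worked near them.

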